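Stow the rusk in the open bay and seal the flap over it

TASK

One bay of the teal twin snack box is covered by its coral flap and the other stands open: put the rusk from the teal plate into the bay that is open now. Then swing the flap over so that it lies shut on the rusk's bay, and seal it by pressing the orange bubble in the flap nearly all the way in, firmly but without jamming it hard, then let go. Leave the other things on the tray where they are.

Things in the scene. Friction and masses are not known exactly. Their poses are not given: they have to be found in the camera images.
- snack_box: Teal open snack box stuck fast to the tray, 104 mm (own x) by 164 mm (own y) by 40 mm high; origin at the centre of its underside. A middle wall along its x axis parts it into two equal bays side by side in y, each 96 x 76 mm inside and 36 mm deep (floor 4 mm thick, outer walls 4 mm, middle wall up to 38 mm). The flap hinges along the top of the middle wall.
- bay_left (a point): Centre of the inner floor of the bay on the box's +y side, 4 mm above the box's underside.
- bay_right (a point): Centre of the inner floor of the bay on the box's -y side.
- flap_hinge (a point): Middle of the flap's hinge axis, 44 mm above the box's underside; the axis runs along the box's x.
- flap (a joint): Hinge angle of the coral flap, rad: 0 = lying flat over the left (+y) bay, 1.57 = upright, 3.14 = lying flat over the right (-y) bay. It falls freely to either side. Its panel is 88 mm along the hinge, 6 mm thick, and ends 83 mm from the hinge; mass about 80 g.
- flap_tongue (a point): Point in the middle of the flap's tongue, 106 mm from the hinge axis: where to pinch it by its two sides (24 mm apart, along the hinge direction). The tongue, 8 mm thick, juts from the panel past the box wall, from 83 to 123 mm from the hinge, 40 mm above the tray. Its y axis points from hinge to tongue, x along the hinge.
- bubble (a joint): Travel of the sprung orange bubble through the flap, m: 0 at rest, to -0.006 when pushed right in from above with the flap over the left bay, to +0.006 when pushed right in from above with the flap over the right bay. About 9 N pushes it right in; it counts as pushed in past 4 mm (6 N); beyond 6 mm it is solid, so do not jam it.
- bubble_mid (a point): Centre of the bubble, a round button 28 mm across in the middle of the flap, 44 mm from the hinge; it stands 11 mm to either side of this point (8 mm proud of the panel's faces).
- rusk: Teething rusk, a tan hard bar 70 mm (own x) by 24 mm (own y) by 18 mm high, lying flat on the plate; origin at the centre of its underside. About 25 g.
- plate: Teal round suction plate stuck fast to the tray, 160 mm across at its foot, 180 mm at its rim, 20 mm high, inner floor 6 mm above its underside; origin at the centre of its underside.
- jar: Glass baby food jar with yellow twist cap, 60 mm across, 75 mm high; origin at the centre of its underside. Leave alone.
- sippy_cup: Blue cup with a handle, 68 mm across, 80 mm high; origin under its centre. Leave alone.
- fork: Orange plastic baby fork lying flat, 136 mm long along its own x, 24 mm wide, 8 mm high; origin near its middle. Leave alone.
- spoon: Green baby spoon lying flat, 140 mm long along its own x; origin at the underside. Leave alone.
- teether: Yellow teething ring lying flat, 64 mm across, 14 mm high; origin under its centre. Leave alone.
- stack_cup: Red stacking cup, 60 mm across, 45 mm high; origin under its centre. Leave alone.
There are look-alikes about, which are no part of the job. Of the things that look like the rusk, the middle-sized one is meant.

How it is judged:
By the outcome, as a careful person would: the job done as asked, in the order asked, and still so for the second after the job is handed in, with the robot touching nothing.
It also fails if it takes over 64 s, if anything falls off the work surface, if the arm or the gripper's body presses on something with over 40 N, if the wrist force passes 120 N, or if a joint passes its speed limit or range.

ROBOT

A 7-joint arm with a two-finger parallel gripper is mounted at the origin on the work surface. World frame = base frame: x ahead of the robot, y to its left, z up, the work surface at z = 0. Lengths are in m, angles in rad, forces in N, time in s.
With the tool pointing down it reaches from about 0.4 to 0.85 m from the base axis. Payload 10.4 kg.
Tool frame: the origin (TCP) lies midway between the tips of the shut fingers; the grasp point (between the pads) lies 19 mm behind it; z points along the fingers, y is the direction in which the jaws open and shut (so a half turn about z gives the same grasp; the last joint's range is limited). The gripper opens to 85 mm and grips with 20 to 120 N. Pads are 22 mm wide; open, the fingers measure 114 mm over their backs; the gripper's body (76 mm by 85 mm) begins 54 mm behind the grasp point. The pads swing forward as they close: fully open they stand 13 mm farther back than shut.
Start: joints at [1.185, 0.332, -0.065, 1.46, 0.022, 1.35, -0.088], TCP at [0.222, -0.584, 0.231] pointing down, gripper open.
Joint ranges: [-2.6, 2.6], [-0.5, 2.12], [-1.47, 1.34], [0.16, 2.42], [-1.27, 4.41], [0.06, 2.06], [-2.6, 2.6]. Speed limits (rad/s): [2.22, 2.22, 2.79, 2.79, 3.14, 3.14, 3.14].

INTERFACE

Orientations are given as a unit quaternion [x, y, z, w].
In Python, from workcell import manip, camera, camera_info, workorder, nets gives the robot as it stands.
- The arm moves only by the tool apply_moves, never from a script. Its argument "commands" is a list of rows, each a list of 5 numbers: the shift along the tool's x, y, z in m, then the turn about the tool's z in degrees, then the gripper command: -1 is fully open, 1 is shut, values between are in proportion. A call has 1 to 5 rows; each row shifts and turns the pose as measured when the row begins, along the tool's axes as they then stand; what a row does not reach is not made up. A row lasts 1/12 s, in which the tool goes at most 41.7 mm and 7.16 degrees, less where a joint would pass 70% of its speed; a pose out of reach is approached as far as the arm can. A call is refused whole if a number of a shift passes 0.0417 or a number of a turn 7.16, either way. A call with a gripper value outside its range is refused whole. The fingers move at their own pace and stop on an object; "squeeze" is the grip in N (left out, the last holds). Time passes only in rows, so rows that do not move let the fingers close. It gives the time, the measured TCP pose, the force and the opening at its end, in the units of the state.
- manip.get_obs(): the state, without advancing time (a new reading comes with each control period).
- camera(name): name is "scene" or "top" or "wrist"; returns (picture, depth): 480x640x3 uint8, red, green, blue; 480x640 float32, m along the optical axis (not along the pixel's ray), 0 where there is no reading.
- camera_info(name): a dict with "camera_matrix" (3x3 intrinsics, pixels), "k1" (the pictures are not rectified: a ray, as slopes to the right and down, at radius r is drawn at 1 + k1 r^2 times it, then the intrinsics apply), "xyz" and "rotation" of the camera in the world; the wrist camera has in their place "T_tool_cam" (4x4, takes a point from camera to tool coordinates, whose origin is the TCP and whose axes are the flange's). Camera axes: x right, y down, z forward; pixel columns grow to the right and rows downward; lengths in m; the calibration is good to about 2 mm. A picture is of the moment at which its call begins: read the wrist's pose just before it. camera_info takes no time and is no camera call.
- workorder.hand_in(): hands the job in, once; it reports no verdict.
Trained networks look in the newest picture that a camera, given by its name, has taken for a name from the list of things; names that differ only in an ending like _2 or _b are one class to them, and where a whole thing is asked for, a point or a joint stands for the part that bears it (a point fixed in the world has none). Each returns a list of dicts, best first, with "conf" (0 to 1); they miss things now and then, are a little off and sometimes report something else, mostly with a low value. They report only what shows in the picture. A call takes as long as a camera call. They do not tell look-alikes from the thing itself.
- nets.look_for(camera, thing): "rect" ([left, top, width, height] in pixels, round what is visible of it).
- nets.place_of(camera, thing): "xy" ([column, row] in pixels: a listed point, or the origin of a listed thing).
The state is a dict: "clock": time; "joint_pos": joint angles; "joint_velocities": joint speeds; "tau": joint torques, N m; "position": TCP position; "ee_rot": TCP orientation; "ft_force": force on the tool from outside, world axes, zero at the start; "torque": the same for the moment, N m; "grip_width": opening from 0.0 (shut) to 1.0 (fully open).
Only numpy, scipy, OpenCV 4.12 (cv2) and the standard library are available. Lean on these libraries where they do the work, as an engineer would, in place of code of your own. Each camera call takes 0.05 s, during which the arm holds its last target. There are 200 camera calls.

## Working session

There is one attempt and no reset: what is moved stays moved. The work goes in short steps, Python scripts to look and compute and a tool call to move; the robot and the scene stay as the last step left them, time stands still between calls to the robot, and variables do not carry over. Pictures are saved under pics/ and viewed, about 8 in all and at most 12, crops included, and the job is handed in when it is done.

Besides the shell and the picture viewer there is one more tool, called as name(argument=value, ...) on one line, values as JSON. apply_moves: Moves the arm, as the interface text tells. Its arguments: {"type":"object","properties":{"commands":{"type":"array","items":{"type":"array","items":{"type":"number"}}},"squeeze":{"type":"number"}},"required":["commands"]}

```bash
ls; mkdir -p pics; cat > h.py <<'E'
import numpy as np, cv2
from workcell import manip, camera, camera_info, workorder, nets
from scipy.spatial.transform import Rotation as R
def grab(n):
    o=manip.get_obs(); im,d=camera(n); return o,im,d
def campose(n,o=None):
    i=camera_info(n)
    if n!='wrist':
        r=np.array(i['rotation']); 
        r=r if r.shape==(3,3) else R.from_quat(r).as_matrix()
        return np.array(i['xyz']),r,i
    T=np.array(i['T_tool_cam']); Rt=R.from_quat(o['ee_rot']).as_matrix()
    return np.array(o['position'])+Rt@T[:3,3],Rt@T[:3,:3],i
def rays(n,uv,o=None):
    t,r,i=campose(n,o); K=np.array(i['camera_matrix'],float)
    p=cv2.undistortPoints(np.array(uv,float).reshape(-1,1,2),K,np.array([i['k1'],0,0,0,0.]))[:,0]
    return t,np.c_[p,np.ones(len(p))],r
def atz(n,uv,z,o=None):
    t,p,r=rays(n,uv,o); d=p@r.T; return t+d*((z-t[2])/d[:,2])[:,None]
def atd(n,uv,dep,o=None):
    t,p,r=rays(n,uv,o); v=np.array(uv,float).reshape(-1,2); 
    dd=np.array([dep[int(round(b)),int(round(a))] for a,b in v]); return t+(p*dd[:,None])@r.T
def save(f,im): cv2.imwrite('pics/'+f,im[:,:,::-1])
E
python3 - <<'E'
from h import *
o,im,d=grab('top'); save('top0.png',im); np.save('top_d.npy',d)
print(o); print(camera_info('top'))
for t in ['snack_box','flap_hinge','flap_tongue','bubble_mid','rusk','plate','jar','sippy_cup','fork','spoon','teether','stack_cup']:
    for q in nets.place_of('top',t)[:4]:
        if q['conf']>.2: print(t,round(q['conf'],2),np.round(q['xy'],1),np.round(atd('top',q['xy'],d),3))
E
```

```text
pics
{'clock': 0.0, 'joint_pos': array([ 1.18536952,  0.33288698, -0.06472338,  1.46098934,  0.02157734,
        1.34989774, -0.08852076]), 'joint_velocities': array([-0.00130321, -0.0005802 ,  0.00149463, -0.00185996,  0.00142373,
       -0.00136736, -0.00233348]), 'tau': array([-4.03998893e-04, -6.25440574e+01,  4.94996295e-02, -3.91604590e+01,
        1.63286930e-02,  9.83635458e-03, -2.55812199e-05]), 'position': array([ 0.22169644, -0.58393307,  0.23048363]), 'ee_rot': array([ 9.83587741e-01,  1.80428942e-01, -1.54159062e-04, -7.27274551e-04]), 'ft_force': array([-0.38915277,  0.34403869, -0.08556094]), 'torque': array([-0.01425642,  0.07711498, -0.05710804]), 'grip_width': 1.0002909058928642}
{'camera_matrix': array([[446.31277796,   0.        , 318.97822675],
       [  0.        , 446.31277796, 236.59513195],
       [  0.        ,   0.        ,   1.        ]]), 'k1': -0.047869957865557054, 'xyz': array([0.44301399, 0.01776805, 0.84261139]), 'rotation': array([ 0.71026951, -0.69825006,  0.06717864, -0.05874609])}
snack_box 0.92 [278.7 235.4] [[0.595 0.086 0.004]]
flap_hinge 0.65 [275.3 227.8] [[0.601 0.089 0.046]]
flap_tongue 0.96 [332.7 227.8] [[ 0.603 -0.015  0.048]]
bubble_mid 0.45 [301.8 227.1] [[0.602 0.041 0.054]]
rusk 0.85 [413.6 243. ] [[ 0.582 -0.168  0.024]]
rusk 0.74 [252.4 314.5] [[0.445 0.127 0.023]]
rusk 0.51 [439.2 351.6] [[ 0.383 -0.214  0.011]]
plate 0.62 [418.6 242. ] [[ 0.584 -0.177  0.025]]
jar 0.76 [264.9 159.5] [[0.728 0.112 0.056]]
sippy_cup 0.55 [447.1 171.4] [[ 0.708 -0.222  0.069]]
fork 0.83 [328.9 347.9] [[ 0.388 -0.012  0.008]]
spoon 0.78 [364.1 154.4] [[ 0.758 -0.077  0.012]]
spoon 0.63 [278.5 232.6] [[0.593 0.083 0.045]]
teether 0.77 [178.  149.5] [[ 0.767  0.294 -0.003]]
stack_cup 0.77 [181.5 333.3] [[0.409 0.26  0.003]]
```

View pics/top0.png

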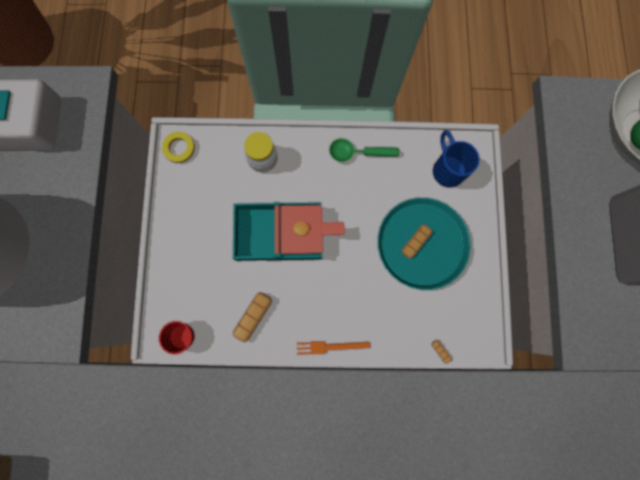

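The picture shows the rusk on the plate at pixel (417,242), middle of three in size. The flap lies over the image-right bay, so the image-left bay, around (255,231), is open.

```bash
python3 - <<'E'
from h import *
im=cv2.imread('pics/top0.png'); d=np.load('top_d.npy')
hsv=cv2.cvtColor(im,cv2.COLOR_BGR2HSV)
def seg(lo,hi,box,z,name):
    x0,y0,x1,y1=box; m=cv2.inRange(hsv,lo,hi); mm=np.zeros_like(m); mm[y0:y1,x0:x1]=m[y0:y1,x0:x1]
    c=max(cv2.findContours(mm,0,2)[0],key=cv2.contourArea)[:,0]
    p=atz('top',c,z)[:,:2]; r=cv2.minAreaRect((p*1000).astype(np.float32)); print(name,r)
    return r
seg((5,80,80),(25,255,255),(385,205,455,280),.022,'rusk')
seg((5,80,80),(25,255,255),(225,285,280,345),.018,'big')
seg((5,80,80),(25,255,255),(425,335,460,368),.012,'small')
seg((80,80,30),(100,255,255),(225,195,330,268),.04,'boxteal')
seg((0,80,80),(8,255,255),(265,195,350,265),.047,'flap')
# depth patches
for n,uv in dict(bayfloor=(255,235),flap=(290,245),tongue=(335,228),tray=(350,280),plate=(400,220),bub=(301,228),rusk=(417,242)).items(): print(n,atd('top',[uv],d).round(3))
E
```

```text
rusk ((585.926025390625, -174.2195587158203), (22.981426239013672, 68.91763305664062), 51.246498107910156)
big ((441.6076965332031, 128.67794799804688), (30.75613784790039, 92.61907196044922), 59.45582962036133)
small ((384.1263732910156, -217.31765747070312), (44.44425964355469, 14.451330184936523), 36.97236633300781)
boxteal ((598.2697143554688, 86.27783203125), (106.42566680908203, 160.26560974121094), 1.3287265300750732)
flap ((602.0741577148438, 27.34063720703125), (89.64453887939453, 126.18997955322266), 3.2062034606933594)
bayfloor [[0.596 0.131 0.001]]
flap [[0.57  0.061 0.046]]
tongue [[ 0.603 -0.02   0.046]]
tray [[ 0.513 -0.051 -0.003]]
plate [[ 0.629 -0.147  0.006]]
bub [[0.6   0.042 0.055]]
rusk [[ 0.584 -0.174  0.023]]
```

```bash
cat > plan.py <<'E'
from h import *
def yaw(o):  # world angle of tool y, deg
    y=R.from_quat(o['ee_rot']).as_matrix()[:,1]; return np.degrees(np.arctan2(y[1],y[0]))
def plan(target,ang=None,n=5,g=-1,via=None):
    o=manip.get_obs(); p=np.array(o['position']); M=R.from_quat(o['ee_rot']).as_matrix()
    a=yaw(o); da=0 if ang is None else (ang-a+180)%360-180
    print('at',p.round(4),'yaw',a.round(1),'grip',round(o['grip_width'],3),'f',o['ft_force'].round(1),'t',round(o['clock'],2))
    P=[p]+([] if via is None else list(via))+[np.array(target)]
    P=np.array(P); s=np.r_[0,np.cumsum(np.linalg.norm(np.diff(P,axis=0),axis=1))]
    Q=np.array([np.interp(np.linspace(0,s[-1],n+1),s,P[:,k]) for k in range(3)]).T
    rows=[]
    for k in range(n):
        rows.append([*(M.T@(Q[k+1]-Q[k])).round(4).tolist(),round(-da/n,2),g])
        M=M@R.from_euler('z',-da/n,degrees=True).as_matrix()
    for k in range(0,n,5): print(rows[k:k+5])
E
python3 - <<'E'
from plan import *
plan((.586,-.174,.14),-128.8,15)
E
```

```text
at [ 0.2218 -0.5843  0.2313] yaw -69.2 grip 0.999 f [-0.2  0.1  0.1] t 0.65
[[0.0324, -0.017, 0.0061, np.float64(3.97), -1], [0.0312, -0.0192, 0.0061, np.float64(3.97), -1], [0.0298, -0.0213, 0.0061, np.float64(3.97), -1], [0.0282, -0.0233, 0.0061, np.float64(3.97), -1], [0.0265, -0.0252, 0.0061, np.float64(3.97), -1]]
[[0.0247, -0.027, 0.0061, np.float64(3.97), -1], [0.0228, -0.0286, 0.0061, np.float64(3.97), -1], [0.0208, -0.0301, 0.0061, np.float64(3.97), -1], [0.0186, -0.0315, 0.0061, np.float64(3.97), -1], [0.0164, -0.0327, 0.0061, np.float64(3.97), -1]]
[[0.0141, -0.0338, 0.0061, np.float64(3.97), -1], [0.0117, -0.0346, 0.0061, np.float64(3.97), -1], [0.0093, -0.0354, 0.0061, np.float64(3.97), -1], [0.0068, -0.0359, 0.0061, np.float64(3.97), -1], [0.0043, -0.0363, 0.0061, np.float64(3.97), -1]]
```

apply_moves(commands=[[0.0324, -0.017, 0.006, 4, -1], [0.0312, -0.0192, 0.006, 4, -1], [0.03, -0.0213, 0.006, 4, -1], [0.0282, -0.0233, 0.006, 4, -1], [0.0265, -0.0252, 0.006, 4, -1]])

```text
clock: 1.07
position: [0.3399, -0.4514, 0.2006]
ee_rot: [1.0, -0.008, -0.001, 0.003]
ft_force: [0.4, -0.1, 0.3]
grip_width: 1.002
```

apply_moves(commands=[[0.0247, -0.027, 0.006, 4, -1], [0.0228, -0.0286, 0.006, 4, -1], [0.0208, -0.03, 0.006, 4, -1], [0.0186, -0.0315, 0.006, 4, -1], [0.0164, -0.0327, 0.006, 4, -1]])

```text
clock: 1.48
position: [0.4714, -0.3129, 0.1696]
ee_rot: [0.982, -0.191, 0.001, 0.004]
ft_force: [1.1, -0.6, -0.6]
grip_width: 0.995
```

apply_moves(commands=[[0.014, -0.0338, 0.006, 4, -1], [0.0117, -0.0346, 0.006, 4, -1], [0.0093, -0.0354, 0.006, 4, -1], [0.0068, -0.036, 0.006, 4, -1], [0.0043, -0.0363, 0.006, 4, -1]])

```text
clock: 1.9
position: [0.6066, -0.177, 0.1383]
ee_rot: [0.93, -0.367, 0.003, 0.004]
ft_force: [-0.1, -0.2, 0.4]
grip_width: 0.997
```

```bash
python3 - <<'E'
from plan import *
plan((.586,-.174,.14),-128.8,5)
o,im,d=grab('wrist'); save('w1.png',im); np.save('w1.npy',d)
o2=manip.get_obs(); print(o2['position'])
hsv=cv2.cvtColor(im,cv2.COLOR_RGB2HSV); m=cv2.inRange(hsv,(5,80,80),(25,255,255))
for c in cv2.findContours(m,0,2)[0]:
    if cv2.contourArea(c)>800:
        p=atz('wrist',c[:,0],.022,o)[:,:2]; print(c[:,0].mean(0),cv2.minAreaRect((p*1000).astype(np.float32)))
E
```

```text
at [ 0.6066 -0.177   0.1383] yaw -133.1 grip 0.997 f [-0.1 -0.2  0.4] t 1.9
[[-0.0034, 0.0024, -0.0004, np.float64(-0.86), -1], [-0.0034, 0.0023, -0.0004, np.float64(-0.86), -1], [-0.0035, 0.0023, -0.0004, np.float64(-0.86), -1], [-0.0035, 0.0022, -0.0004, np.float64(-0.86), -1], [-0.0035, 0.0022, -0.0004, np.float64(-0.86), -1]]
[ 0.61075579 -0.16802704  0.13673257]
[323.68852459 246.39344262] ((590.5888061523438, -174.35968017578125), (22.829622268676758, 68.75746154785156), 50.64339065551758)
[601.24161074 191.67114094] ((472.3153991699219, -363.11456298828125), (103.14973449707031, 38.40799331665039), 0.03132136911153793)
```

```bash
cat >> plan.py <<'E'
def rusk_w(fn=None,z=.022):
    o,im,d=grab('wrist')
    if fn: save(fn,im)
    m=cv2.inRange(cv2.cvtColor(im,cv2.COLOR_RGB2HSV),(5,80,80),(25,255,255))
    for c in cv2.findContours(m,0,2)[0]:
        if cv2.contourArea(c)>800:
            p=atz('wrist',c[:,0],z,o)[:,:2]; print(c[:,0].mean(0).round(),cv2.minAreaRect((p*1000).astype(np.float32)))
    return o,im,d
E
python3 - <<'E'
from plan import *
rusk_w('w1.png')
plan((.5865,-.1745,.05),-129.3,5)
E
```

```text
[337. 242.] ((588.6322021484375, -175.56112670898438), (23.052186965942383, 68.94660949707031), 51.22552490234375)
[620. 183.] ((482.35980224609375, -362.8761291503906), (21.249120712280273, 61.19375228881836), 89.68028259277344)
at [ 0.6087 -0.1704  0.137 ] yaw -132.6 grip 1.0 f [-0.1  0.7 -0. ] t 2.0
[[-0.0028, 0.0036, 0.0174, np.float64(-0.65), -1], [-0.0029, 0.0035, 0.0174, np.float64(-0.65), -1], [-0.0029, 0.0035, 0.0174, np.float64(-0.65), -1], [-0.0029, 0.0035, 0.0174, np.float64(-0.65), -1], [-0.003, 0.0034, 0.0174, np.float64(-0.65), -1]]
```

View pics/w1.png

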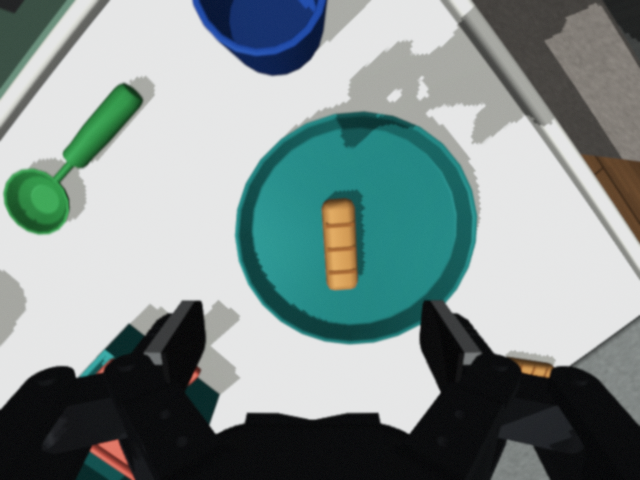

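The rusk is at pixel (340,243) on the plate, upright between the jaws; top and wrist views agree to about 2 mm. I'm going down.

apply_moves(commands=[[-0.003, 0.0036, 0.0174, -0.7, -1], [-0.003, 0.0035, 0.0174, -0.7, -1], [-0.003, 0.0035, 0.0174, -0.7, -1], [-0.003, 0.003, 0.0174, -0.6, -1], [0, 0, 0, 0, -1]])

```text
clock: 2.42
position: [0.5932, -0.1694, 0.0653]
ee_rot: [0.942, -0.337, 0.003, 0.001]
ft_force: [-0.6, 0.5, -0.3]
grip_width: 1.004
```

```bash
python3 - <<'E'
from plan import *
plan((.587,-.175,.01),-129.3,5)
E
```

```text
at [ 0.5932 -0.1694  0.0653] yaw -129.4 grip 1.004 f [-0.6  0.5 -0.3] t 2.42
[[-0.0003, 0.0016, 0.0111, np.float64(-0.02), -1], [-0.0003, 0.0016, 0.0111, np.float64(-0.02), -1], [-0.0003, 0.0016, 0.0111, np.float64(-0.02), -1], [-0.0003, 0.0016, 0.0111, np.float64(-0.02), -1], [-0.0003, 0.0016, 0.0111, np.float64(-0.02), -1]]
```

apply_moves(commands=[[-0.0004, 0.002, 0.0135, 0, -1], [-0.0004, 0.002, 0.0135, 0, -1], [-0.0004, 0.002, 0.0135, 0, -1], [0, 0.002, 0.0135, 0, -1], [0, 0, 0.001, 0, 0]])

```text
clock: 2.83
position: [0.5895, -0.1762, 0.0111]
ee_rot: [0.941, -0.338, 0.005, 0.001]
ft_force: [-0.9, -0.1, -0.7]
grip_width: 0.882
```

```bash
python3 - <<'E'
from plan import *
plan((.587,-.175,.01),-129.3,1)
E
```

```text
at [ 0.5895 -0.1762  0.0111] yaw -129.5 grip 0.882 f [-0.9 -0.1 -0.7] t 2.83
[[-0.0027, 0.0006, 0.0011, np.float64(-0.18), -1]]
```

apply_moves(commands=[[-0.002, 0, 0, 0, 1], [0, 0, 0, 0, 1], [0, 0, 0, 0, 1], [0, 0, 0, 0, 1], [0, 0, 0, 0, 1]], squeeze=25)

```text
clock: 3.25
position: [0.5901, -0.1751, 0.0145]
ee_rot: [0.941, -0.338, 0.007, 0.001]
ft_force: [-0.4, 0.1, 0.2]
grip_width: 0.271
```

apply_moves(commands=[[0, 0, 0, 0, 1], [0, 0, -0.01, 0, 1], [0, 0, -0.02, 0, 1], [0, 0, -0.035, 0, 1], [0, 0, -0.035, 0, 1]])

```text
clock: 3.67
position: [0.5847, -0.1731, 0.1128]
ee_rot: [0.941, -0.338, 0.001, 0.001]
ft_force: [1.5, -0.3, 0.1]
grip_width: 0.273
```

```bash
python3 - <<'E'
from plan import *
plan((.597,.126,.12),-88,10,1)
E
```

```text
at [ 0.5847 -0.1731  0.1128] yaw -129.5 grip 0.273 f [ 1.5 -0.3  0.1] t 3.67
[[-0.0181, -0.0239, -0.0008, np.float64(-4.15), 1], [-0.0163, -0.0251, -0.0008, np.float64(-4.15), 1], [-0.0144, -0.0262, -0.0008, np.float64(-4.15), 1], [-0.0125, -0.0272, -0.0008, np.float64(-4.15), 1], [-0.0105, -0.028, -0.0008, np.float64(-4.15), 1]]
[[-0.0084, -0.0287, -0.0008, np.float64(-4.15), 1], [-0.0063, -0.0293, -0.0008, np.float64(-4.15), 1], [-0.0042, -0.0296, -0.0008, np.float64(-4.15), 1], [-0.0021, -0.0299, -0.0008, np.float64(-4.15), 1], [0.0001, -0.0299, -0.0008, np.float64(-4.15), 1]]
```

apply_moves(commands=[[-0.018, -0.024, -0.001, -4.2, 1], [-0.0163, -0.025, -0.001, -4.2, 1], [-0.0144, -0.0262, -0.001, -4.2, 1], [-0.0125, -0.0272, -0.001, -4.2, 1], [-0.0105, -0.028, -0.001, -4.2, 1]])

```text
clock: 4.08
position: [0.5945, -0.0258, 0.1297]
ee_rot: [0.987, -0.158, 0.009, 0.004]
ft_force: [1.0, 0.3, 0.0]
grip_width: 0.272
```

apply_moves(commands=[[-0.0084, -0.0287, -0.001, -4, 1], [-0.0063, -0.0293, -0.001, -4, 1], [-0.004, -0.0296, -0.001, -4, 1], [0, -0.01, 0, -4, 1], [0, 0, 0, 0, 1]])

```text
clock: 4.5
position: [0.5944, 0.094, 0.1336]
ee_rot: [1.0, 0.002, 0.008, 0.003]
ft_force: [-0.6, 0.1, 0.5]
grip_width: 0.277
```

```bash
python3 - <<'E'
from plan import *
plan((.597,.126,.12),-88,3,1)
o,im,d=grab('wrist'); save('w2.png',im)
for t in ['snack_box','flap_hinge','flap_tongue','bubble_mid','bay_left']:
    for q in nets.place_of('wrist',t)[:2]: print(t,round(q['conf'],2),np.round(q['xy'],1),[np.round(atz('wrist',[q['xy']],z,o)[0],3) for z in (.004,.044)])
hsv=cv2.cvtColor(im,cv2.COLOR_RGB2HSV)
m=cv2.inRange(hsv,(80,80,20),(100,255,255)); c=max(cv2.findContours(m,0,2)[0],key=cv2.contourArea)[:,0]
print(cv2.minAreaRect((atz('wrist',c,.04,o)[:,:2]*1000).astype(np.float32)))
E
```

```text
at [0.5944 0.094  0.1336] yaw -89.8 grip 0.277 f [-0.6  0.1  0.5] t 4.5
[[0.0008, -0.0107, 0.0045, np.float64(-0.6), 1], [0.0009, -0.0107, 0.0045, np.float64(-0.6), 1], [0.001, -0.0107, 0.0045, np.float64(-0.6), 1]]
snack_box 0.67 [320.8 221.2] [array([0.6  , 0.086, 0.004]), array([0.609, 0.088, 0.044])]
snack_box 0.23 [266.5 221.4] [array([0.599, 0.128, 0.004]), array([0.609, 0.123, 0.044])]
flap_hinge 0.85 [318.7 233.9] [array([0.59 , 0.088, 0.004]), array([0.601, 0.089, 0.044])]
flap_tongue 0.78 [480.  229.7] [array([ 0.593, -0.037,  0.004]), array([ 0.604, -0.018,  0.044])]
bay_left 0.75 [266.5 220.9] [array([0.6  , 0.128, 0.004]), array([0.61 , 0.123, 0.044])]
((600.982421875, 87.08491516113281), (105.17462921142578, 163.27281188964844), 1.944962739944458)
```

View pics/w2.png

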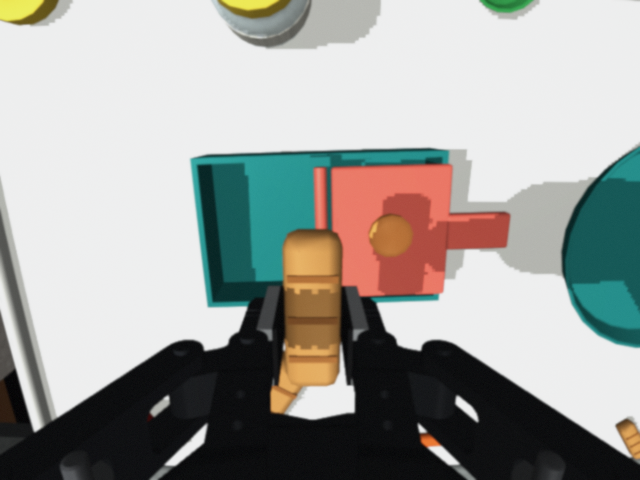

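The box is centred at pixel (322,228) in the wrist view, yaw 1.9°; the left bay is empty and the rusk is firmly held. The bay centre is about (0.600, 0.127).

```bash
python3 - <<'E'
from plan import *
plan((.6,.1275,.09),-88,3,1)
E
```

```text
at [0.5954 0.0874 0.1333] yaw -90.6 grip 0.272 f [-0.2 -0.3 -0.1] t 4.8
[[0.0012, -0.0135, 0.0143, np.float64(-0.87), 1], [0.0014, -0.0135, 0.0143, np.float64(-0.87), 1], [0.0016, -0.0135, 0.0143, np.float64(-0.87), 1]]
```

apply_moves(commands=[[0.0012, -0.0135, 0.0143, -0.9, 1], [0.0014, -0.0135, 0.0143, -0.9, 1], [0.0016, -0.0135, 0.0143, -0.9, 1], [0, 0, 0, 0, 1], [0, 0, 0, 0, 1]])

```text
clock: 5.22
position: [0.6008, 0.1268, 0.085]
ee_rot: [1.0, 0.016, 0.008, 0.005]
ft_force: [0.4, 0.3, 0.8]
grip_width: 0.273
```

```bash
python3 - <<'E'
from plan import *
plan((.6,.1275,.05),-88,3,1)
E
```

```text
at [0.6008 0.1268 0.085 ] yaw -88.1 grip 0.273 f [0.4 0.3 0.8] t 5.22
[[-0.0005, -0.0004, 0.0116, np.float64(-0.05), 1], [-0.0005, -0.0004, 0.0116, np.float64(-0.05), 1], [-0.0005, -0.0004, 0.0116, np.float64(-0.05), 1]]
```

apply_moves(commands=[[0, -0.0005, 0.018, 0, 1], [0, 0, 0.018, 0, 1], [0, 0, 0.018, 0, 1], [0, 0, 0.01, 0, 1], [0, 0, 0, 0, 1]])

```text
clock: 5.63
position: [0.6027, 0.126, 0.019]
ee_rot: [1.0, 0.015, 0.008, 0.006]
ft_force: [-0.3, -0.9, -0.6]
grip_width: 0.27
```

```bash
python3 - <<'E'
from plan import *
plan((.6,.1275,.015),-88,3,1)
E
```

```text
at [0.6027 0.126  0.019 ] yaw -88.2 grip 0.27 f [-0.3 -0.9 -0.6] t 5.63
[[-0.0009, -0.0005, 0.0013, np.float64(-0.08), 1], [-0.0009, -0.0005, 0.0013, np.float64(-0.08), 1], [-0.0009, -0.0005, 0.0013, np.float64(-0.08), 1]]
```

apply_moves(commands=[[-0.001, -0.0005, 0.003, 0, 1], [-0.001, -0.0005, 0.002, 0, 1], [0, 0, 0, 0, 1], [0, 0, 0, 0, 0.15], [0, 0, 0, 0, 0.15]])

```text
clock: 6.05
position: [0.6023, 0.1266, 0.0166]
ee_rot: [1.0, 0.015, 0.01, 0.005]
ft_force: [0.1, -0.1, 0.7]
grip_width: 0.427
```

apply_moves(commands=[[0, 0, -0.005, 0, 0.15], [0, 0, -0.03, 0, 0.15], [0, 0, -0.04, 0, 0.15], [0, 0, -0.04, 0, 0.15], [0, 0.02, -0.01, 0, 0.1]])

```text
clock: 6.47
position: [0.5976, 0.1122, 0.1462]
ee_rot: [1.0, 0.018, 0.008, 0.004]
ft_force: [0.5, 0.9, 0.0]
grip_width: 0.452
```

```bash
python3 - <<'E'
from plan import *
camera('wrist')
o,im,d=grab('wrist'); save('w3.png',im); print(o['position'],manip.get_obs()['position'])
for t in ['flap_hinge','flap_tongue','bubble_mid']:
    for q in nets.place_of('wrist',t)[:2]: print(t,round(q['conf'],2),np.round(q['xy'],1),[np.round(atz('wrist',[q['xy']],z,o)[0],3) for z in (.044,)])
m=cv2.inRange(cv2.cvtColor(im,cv2.COLOR_RGB2HSV),(5,80,80),(25,255,255))
for c in cv2.findContours(m,0,2)[0]:
    if cv2.contourArea(c)>800: print(c[:,0].mean(0).round(),cv2.minAreaRect((atz('wrist',c[:,0],.02,o)[:,:2]*1000).astype(np.float32)))
plan((.604,-.018,.11),2,15,-.1)
E
```

```text
[0.59891983 0.10456631 0.14603782] [0.59829199 0.10424521 0.14323627]
flap_hinge 0.9 [331.8 237.8] [array([0.599, 0.089, 0.044])]
flap_hinge 0.17 [483.7 233.8] [array([ 0.605, -0.017,  0.044])]
flap_tongue 0.77 [485. 234.] [array([ 0.605, -0.018,  0.044])]
bubble_mid 0.95 [397.8 235.9] [array([0.602, 0.043, 0.044])]
[289. 378.] ((456.2126159667969, 123.49163818359375), (34.41862869262695, 74.04981231689453), 59.176578521728516)
[400. 237.] ((593.4888305664062, 34.16510772705078), (34.441795349121094, 33.047096252441406), 4.633556365966797)
[281. 216.] ((601.663818359375, 125.40225219726562), (68.2959213256836, 23.149267196655273), 2.2692556381225586)
at [0.5955 0.107  0.1384] yaw -88.3 grip 0.451 f [-0.1  0.6 -0.9] t 6.72
[[0.0003, 0.0083, 0.002, np.float64(-6.02), -0.1], [-0.0006, 0.0083, 0.002, np.float64(-6.02), -0.1], [-0.0014, 0.0082, 0.002, np.float64(-6.02), -0.1], [-0.0023, 0.008, 0.002, np.float64(-6.02), -0.1], [-0.0031, 0.0077, 0.002, np.float64(-6.02), -0.1]]
[[-0.0039, 0.0074, 0.002, np.float64(-6.02), -0.1], [-0.0047, 0.0069, 0.002, np.float64(-6.02), -0.1], [-0.0054, 0.0064, 0.002, np.float64(-6.02), -0.1], [-0.006, 0.0058, 0.002, np.float64(-6.02), -0.1], [-0.0066, 0.0051, 0.002, np.float64(-6.02), -0.1]]
[[-0.0071, 0.0044, 0.002, np.float64(-6.02), -0.1], [-0.0075, 0.0036, 0.002, np.float64(-6.02), -0.1], [-0.0078, 0.0028, 0.002, np.float64(-6.02), -0.1], [-0.0081, 0.002, 0.002, np.float64(-6.02), -0.1], [-0.0082, 0.0011, 0.002, np.float64(-6.02), -0.1]]
```

View pics/w3.png

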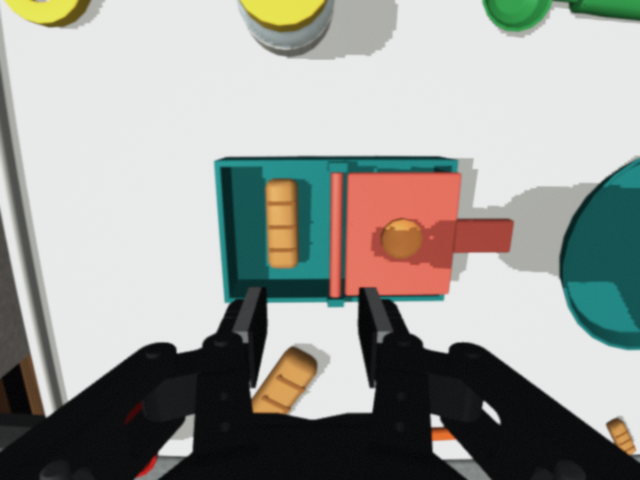

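The rusk lies flat in the open left bay at pixel (282,224); the tongue is at (485,234) and the hinge at x = 335. Next I turn a quarter and go over the tongue.

apply_moves(commands=[[0.0003, 0.0083, 0.001, -6.5, -0.1], [-0.0006, 0.0083, 0.001, -6.5, -0.1], [-0.0014, 0.0082, 0.001, -6.5, -0.1], [-0.0023, 0.008, 0.001, -6.5, -0.1], [-0.003, 0.0077, 0.001, -6.5, -0.1]])

```text
clock: 7.13
position: [0.5949, 0.0721, 0.1278]
ee_rot: [0.951, 0.309, -0.003, 0.004]
ft_force: [0.0, -0.3, -0.4]
grip_width: 0.549
```

apply_moves(commands=[[-0.004, 0.0074, 0.001, -6, -0.1], [-0.0047, 0.007, 0.001, -6, -0.1], [-0.0054, 0.0064, 0.001, -6, -0.1], [-0.006, 0.0058, 0.001, -6, -0.1], [-0.0066, 0.005, 0.001, -6, -0.1]])

```text
clock: 7.55
position: [0.5968, 0.0345, 0.1158]
ee_rot: [0.829, 0.559, -0.008, -0.002]
ft_force: [0.1, 0.2, 0.0]
grip_width: 0.548
```

apply_moves(commands=[[-0.007, 0.0044, 0.001, -6, -0.1], [-0.0075, 0.0036, 0.001, -6, -0.1], [-0.008, 0.003, 0.001, -6, -0.1], [-0.008, 0.002, 0.001, -6, -0.1], [0, 0, 0, 0, -0.1]])

```text
clock: 7.97
position: [0.5992, 0.0038, 0.1043]
ee_rot: [0.683, 0.73, -0.01, -0.009]
ft_force: [0.0, -0.1, -0.6]
grip_width: 0.547
```

```bash
python3 - <<'E'
from plan import *
plan((.6045,-.018,.08),2,5,-.1)
E
```

```text
at [0.5992 0.0038 0.1043] yaw 3.8 grip 0.547 f [ 0.  -0.1 -0.6] t 7.97
[[-0.0044, 0.0009, 0.0048, np.float64(0.36), -0.1], [-0.0044, 0.0009, 0.0048, np.float64(0.36), -0.1], [-0.0044, 0.001, 0.0048, np.float64(0.36), -0.1], [-0.0044, 0.001, 0.0048, np.float64(0.36), -0.1], [-0.0044, 0.001, 0.0048, np.float64(0.36), -0.1]]
```

apply_moves(commands=[[-0.0055, 0.0012, 0.005, 0.4, -0.1], [-0.0055, 0.0012, 0.005, 0.4, -0.1], [-0.0055, 0.0012, 0.005, 0.4, -0.1], [-0.0055, 0.0012, 0.005, 0.4, -0.1], [0, 0, 0, 0, -0.1]])

```text
clock: 8.38
position: [0.6033, -0.0162, 0.0793]
ee_rot: [0.697, 0.717, -0.011, -0.011]
ft_force: [-0.2, 0.3, -0.7]
grip_width: 0.548
```

```bash
python3 - <<'E'
from plan import *
plan((.6045,-.019,.032),2,5,-.1)
E
```

```text
at [ 0.6033 -0.0162  0.0793] yaw 1.6 grip 0.548 f [-0.2  0.3 -0.7] t 8.38
[[-0.0006, 0.0005, 0.0095, np.float64(-0.09), -0.1], [-0.0006, 0.0005, 0.0095, np.float64(-0.09), -0.1], [-0.0006, 0.0005, 0.0095, np.float64(-0.09), -0.1], [-0.0006, 0.0005, 0.0095, np.float64(-0.09), -0.1], [-0.0006, 0.0005, 0.0095, np.float64(-0.09), -0.1]]
```

apply_moves(commands=[[-0.001, 0.0005, 0.0115, 0, -0.1], [-0.001, 0.0005, 0.0115, 0, -0.1], [-0.001, 0.0005, 0.0115, 0, -0.1], [0, 0, 0.011, 0, -0.1], [0, 0, 0, 0, -0.1]])

```text
clock: 8.8
position: [0.6029, -0.0189, 0.0284]
ee_rot: [0.698, 0.716, -0.011, -0.012]
ft_force: [-0.4, -0.5, 0.2]
grip_width: 0.549
```

apply_moves(commands=[[0, 0, 0, 0, 1], [0, 0, 0, 0, 1], [0, 0, 0, 0, 1], [0, 0, 0, 0, 1], [0, 0, 0, 0, 1]], squeeze=20)

```text
clock: 9.22
position: [0.6032, -0.0185, 0.0282]
ee_rot: [0.698, 0.716, -0.011, -0.011]
ft_force: [-1.5, -0.8, -0.9]
grip_width: 0.275
```

```bash
cat > arc.py <<'E'
from plan import *
import sys
# arc of the tongue about the hinge: current angle -> given angles (deg, 0=+y side); keep radius
n=int(sys.argv[2]); end=float(sys.argv[1]); dz=.012
o=manip.get_obs(); p=np.array(o['position']); H=np.array([.600,.088,.044])
v=p+[0,0,dz]-H; u=np.array([-np.sin(np.radians(1.9)),np.cos(np.radians(1.9)),0])
r=np.hypot(v@u,v[2]); a=np.degrees(np.arctan2(v[2],v@u)); print('radius',r,'angle',a,'off hinge-x',v[0]-u[0]*(v@u))
if a<-90:a+=360
via=[H-[0,0,dz]+.106*(u*np.cos(t)+np.array([0,0,np.sin(t)])) for t in np.radians(np.linspace(a,end,13)[1:])]
plan(via[-1],2,n,1,via[:-1])
E
python3 arc.py 90 10
```

```text
radius 0.10656847839645073 angle -177.9787830159894 off hinge-x -0.0003174547662320279
at [ 0.6032 -0.0185  0.0282] yaw 1.5 grip 0.275 f [-1.5 -0.8 -0.9] t 9.22
[[0.0015, -0.0002, -0.0169, np.float64(-0.05), 1], [0.0035, -0.0006, -0.0166, np.float64(-0.05), 1], [0.0061, -0.0005, -0.0158, np.float64(-0.05), 1], [0.0085, -0.0005, -0.0147, np.float64(-0.05), 1], [0.0107, -0.0005, -0.0132, np.float64(-0.05), 1]]
[[0.0129, -0.0004, -0.0111, np.float64(-0.05), 1], [0.0144, -0.0003, -0.009, np.float64(-0.05), 1], [0.0156, -0.0002, -0.0066, np.float64(-0.05), 1], [0.0165, -0.0001, -0.0041, np.float64(-0.05), 1], [0.0169, -0.0, -0.0015, np.float64(-0.05), 1]]
```

The tongue is held (opening 23 mm). I'll start the swing and check after five rows.

apply_moves(commands=[[0.001, 0, -0.0169, 0, 1], [0.003, -0.0005, -0.0166, 0, 1], [0.006, -0.0005, -0.0158, 0, 1], [0.0085, -0.0005, -0.0147, 0, 1], [0.0107, -0.0005, -0.0132, 0, 1]])

```text
clock: 9.63
position: [0.6021, 0.0128, 0.1059]
ee_rot: [0.698, 0.716, -0.01, -0.014]
ft_force: [2.7, 4.6, -8.1]
grip_width: 0.275
```

```bash
sed -i 's/dz=.012/dz=.0155/' arc.py; python3 arc.py 90 5
```

```text
radius 0.10794979540686371 angle 134.18581305762368 off hinge-x -0.00036014236752105995
at [0.6021 0.0128 0.1059] yaw 1.5 grip 0.275 f [ 2.7  4.6 -8.1] t 9.63
[[0.0138, -0.0, -0.0088, np.float64(-0.11), 1], [0.0141, -0.0004, -0.0084, np.float64(-0.11), 1], [0.0152, -0.0003, -0.0061, np.float64(-0.11), 1], [0.016, -0.0002, -0.0037, np.float64(-0.11), 1], [0.0164, -0.0, -0.0012, np.float64(-0.11), 1]]
```

Tracking the arc well, with low forces.

apply_moves(commands=[[0.0138, 0, -0.0095, 0, 1], [0.0141, -0.0004, -0.0084, 0, 1], [0.0152, -0.0003, -0.006, 0, 1], [0.016, 0, -0.0037, 0, 1], [0.0164, 0, -0.001, 0, 1]])

```text
clock: 10.05
position: [0.5996, 0.0913, 0.1386]
ee_rot: [0.699, 0.715, -0.012, -0.012]
ft_force: [0.1, -3.1, -7.3]
grip_width: 0.271
```

```bash
python3 arc.py 5 10
```

```text
radius 0.11013228544618432 angle 88.27030061296149 off hinge-x -0.00024916885427128584
at [0.5996 0.0913 0.1386] yaw 1.2 grip 0.271 f [ 0.1 -3.1 -7.3] t 10.05
[[0.0144, 0.0003, 0.0057, np.float64(-0.08), 1], [0.015, -0.0, 0.0038, np.float64(-0.08), 1], [0.0143, 0.0001, 0.0059, np.float64(-0.08), 1], [0.0133, 0.0002, 0.0078, np.float64(-0.08), 1], [0.0121, 0.0003, 0.0096, np.float64(-0.08), 1]]
[[0.0104, 0.0003, 0.0114, np.float64(-0.08), 1], [0.0086, 0.0004, 0.0128, np.float64(-0.08), 1], [0.0067, 0.0005, 0.0139, np.float64(-0.08), 1], [0.0047, 0.0005, 0.0147, np.float64(-0.08), 1], [0.0026, 0.0005, 0.0152, np.float64(-0.08), 1]]
```

apply_moves(commands=[[0.015, 0, 0.003, 0, 1], [0.015, 0, 0.0038, 0, 1], [0.0143, 0, 0.006, 0, 1], [0.0133, 0, 0.0078, 0, 1], [0.012, 0, 0.0096, 0, 1]])

```text
clock: 10.47
position: [0.5969, 0.1674, 0.1113]
ee_rot: [0.698, 0.716, -0.012, -0.009]
ft_force: [2.4, -2.3, -3.2]
grip_width: 0.275
```

```bash
python3 arc.py 4 6
```

```text
radius 0.11477907391525638 angle 46.162860171231245 off hinge-x -0.00045009606272136335
at [0.5969 0.1674 0.1113] yaw 1.4 grip 0.275 f [ 2.4 -2.3 -3.2] t 10.47
[[0.0003, 0.0008, 0.013, np.float64(-0.1), 1], [0.0084, 0.0003, 0.0109, np.float64(-0.1), 1], [0.0069, 0.0003, 0.0119, np.float64(-0.1), 1], [0.0054, 0.0004, 0.0127, np.float64(-0.1), 1], [0.0037, 0.0004, 0.0132, np.float64(-0.1), 1]]
[[0.0019, 0.0004, 0.0136, np.float64(-0.1), 1]]
```

apply_moves(commands=[[0.001, 0, 0.013, 0, 1], [0.008, 0, 0.011, 0, 1], [0.007, 0, 0.012, 0, 1], [0.005, 0, 0.0127, 0, 1], [0.003, 0, 0.013, 0, 1]])

```text
clock: 10.88
position: [0.5958, 0.2036, 0.0512]
ee_rot: [0.695, 0.719, -0.007, -0.008]
ft_force: [1.8, 0.2, 1.7]
grip_width: 0.273
```

```bash
python3 arc.py 0 4
```

```text
radius 0.11789869593185183 angle 11.07808080486371 off hinge-x -0.00038312737076913244
at [0.5958 0.2036 0.0512] yaw 1.9 grip 0.273 f [1.8 0.2 1.7] t 10.88
[[-0.0073, 0.0003, 0.0025, np.float64(-0.03), 1], [-0.0036, 0.0002, 0.0047, np.float64(-0.03), 1], [0.0008, 0.0002, 0.0077, np.float64(-0.03), 1], [0.0003, 0.0002, 0.0077, np.float64(-0.03), 1]]
```

apply_moves(commands=[[-0.003, 0, 0.007, 0, 1], [-0.003, 0, 0.007, 0, 1], [0, 0, 0.004, 0, 1], [0, 0, 0, 0, -0.1], [0, 0, 0, 0, -0.1]])

```text
clock: 11.3
position: [0.5945, 0.2058, 0.0283]
ee_rot: [0.693, 0.72, -0.003, -0.011]
ft_force: [-0.0, -0.8, 0.1]
grip_width: 0.54
```

apply_moves(commands=[[0, 0, 0, 0, -0.1], [0, 0, -0.01, 0, -0.1], [0, 0, -0.03, 0, -0.1], [0, 0, -0.04, 0, -0.1], [-0.01, 0, -0.02, 0, 1]])

```text
clock: 11.72
position: [0.5924, 0.1947, 0.1276]
ee_rot: [0.693, 0.721, -0.008, -0.015]
ft_force: [1.1, 0.5, 0.5]
grip_width: 0.425
```

apply_moves(commands=[[-0.025, 0, -0.005, 0, 1], [-0.025, 0, 0, 0, 1], [-0.015, 0, 0, 0, 1], [0, 0, 0, 0, 1], [0, 0, 0, 0, 1]])

```text
clock: 12.13
position: [0.5985, 0.1277, 0.1445]
ee_rot: [0.693, 0.721, -0.003, -0.011]
ft_force: [0.1, 0.8, -0.0]
grip_width: -0.0
```

```bash
python3 - <<'E'
from plan import *
o,im,d=grab('top'); save('t4.png',im[100:380,130:520].repeat(2,0).repeat(2,1)); 
for t in ['flap_hinge','flap_tongue','bubble_mid']:
    for q in nets.place_of('top',t)[:2]: print(t,round(q['conf'],2),np.round(q['xy'],1),np.round(atd('top',q['xy'],d),3))
o,im,d=grab('wrist'); save('w4.png',im)
for t in ['flap_hinge','flap_tongue','bubble_mid']:
    for q in nets.place_of('wrist',t)[:2]: print(t,round(q['conf'],2),np.round(q['xy'],1),[np.round(atz('wrist',[q['xy']],z,o)[0],4) for z in (.044,)],np.round(atd('wrist',q['xy'],d,o),3))
plan((.5985,.132,.085),2,5,1)
E
```

```text
flap_hinge 0.68 [314.2 294.4] [array([0.5994, 0.087 , 0.044 ])] [[0.599 0.14  0.155]]
flap_tongue 0.61 [317.6 140.4] [array([0.5968, 0.194 , 0.044 ])] [[0.597 0.194 0.047]]
bubble_mid 0.84 [314.1 235.6] [array([0.5974, 0.1308, 0.044 ])] [[0.597 0.134 0.055]]
at [0.598  0.1288 0.1433] yaw 2.4 grip -0.002 f [ 0.1 -0.4  0.3] t 12.53
[[0.0005, 0.0004, 0.0117, np.float64(0.08), 1], [0.0005, 0.0004, 0.0117, np.float64(0.08), 1], [0.0005, 0.0004, 0.0117, np.float64(0.08), 1], [0.0005, 0.0004, 0.0117, np.float64(0.08), 1], [0.0005, 0.0004, 0.0117, np.float64(0.08), 1]]
```

View pics/w4.png

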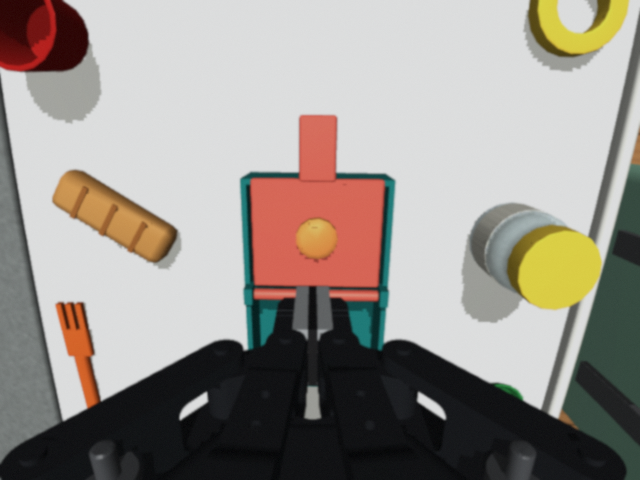

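The flap lies flat over the rusk's bay, with the bubble at pixel (316,238). I'm lowering the closed fingertips onto the bubble at (0.598, 0.132).

apply_moves(commands=[[0.0008, 0, 0.0165, 0, 1], [0.0008, 0, 0.0165, 0, 1], [0.0008, 0, 0.0165, 0, 1], [0.0005, 0, 0.0165, 0, 1], [0, 0, 0.005, 0, 1]])

```text
clock: 12.95
position: [0.5974, 0.1352, 0.0713]
ee_rot: [0.691, 0.723, -0.002, -0.011]
ft_force: [0.0, 0.0, -1.0]
grip_width: 0.001
```

apply_moves(commands=[[0, 0, 0, 0, 1]])

```text
clock: 13.03
position: [0.5966, 0.1355, 0.0701]
ee_rot: [0.691, 0.723, -0.002, -0.011]
ft_force: [-0.1, 0.1, 0.4]
grip_width: -0.001
```

apply_moves(commands=[[-0.002, 0.001, 0.005, 0, 1], [-0.002, 0, 0.004, 0, 1], [0, 0, 0.002, 0, 1], [0, 0, 0, 0, 1]])

```text
clock: 13.37
position: [0.5986, 0.1318, 0.0601]
ee_rot: [0.691, 0.723, -0.002, -0.011]
ft_force: [-0.4, -0.2, 0.2]
grip_width: 0.003
```

apply_moves(commands=[[0, 0, 0.003, 0, 1], [0, 0, 0.002, 0, 1], [0, 0, 0.002, 0, 1], [0, 0, 0, 0, 1]])

```text
clock: 13.7
position: [0.5996, 0.1319, 0.0541]
ee_rot: [0.691, 0.723, -0.001, -0.01]
ft_force: [-1.0, -1.5, 1.1]
grip_width: -0.0
```

apply_moves(commands=[[0, 0, 0.0015, 0, 1], [0, 0, 0.0015, 0, 1], [0, 0, 0, 0, 1]])

```text
clock: 13.95
position: [0.5998, 0.132, 0.0518]
ee_rot: [0.691, 0.723, -0.0, -0.01]
ft_force: [-2.1, -1.4, 4.5]
grip_width: 0.001
```

apply_moves(commands=[[0, 0, 0.0015, 0, 1], [0, 0, 0.0012, 0, 1], [0, 0, 0.0005, 0, 1]])

```text
clock: 14.2
position: [0.5999, 0.1321, 0.0498]
ee_rot: [0.691, 0.723, -0.001, -0.009]
ft_force: [-3.0, -1.0, 8.1]
grip_width: -0.001
```

apply_moves(commands=[[0, 0, 0.0004, 0, 1], [0, 0, 0.0003, 0, 1]])

```text
clock: 14.37
position: [0.5999, 0.132, 0.05]
ee_rot: [0.691, 0.723, -0.001, -0.009]
ft_force: [-3.2, -1.8, 7.9]
grip_width: 0.002
```

```bash
python3 - <<'E'
from plan import *
for k in range(3):
    o=manip.get_obs(); print(o['position'][2].round(4),o['ft_force'].round(1)); camera('top')
E
```

```text
0.05 [-3.2 -1.8  7.9]
0.0501 [-2.7 -1.5  8.5]
0.0501 [-3.2 -0.8  8.4]
```

The press holds steady at about 8.2 N, roughly 5.4 mm of travel: past 4 mm and short of the 6 mm stop. Letting go and backing off.

apply_moves(commands=[[0, 0, -0.005, 0, 1], [0, 0, -0.01, 0, 1], [0, 0, -0.03, 0, 1], [0, 0, -0.04, 0, 1], [0, 0, -0.04, 0, 1]])

```text
clock: 14.93
position: [0.5971, 0.1294, 0.1719]
ee_rot: [0.691, 0.723, -0.006, -0.014]
ft_force: [0.9, 0.2, 0.0]
grip_width: -0.002
```

apply_moves(commands=[[-0.03, 0, -0.02, 0, 1], [-0.04, 0, 0, 0, 1], [-0.04, 0, 0, 0, 1], [-0.04, 0, 0, 0, 1], [-0.04, 0, 0, 0, 1]])

```text
clock: 15.35
position: [0.6108, -0.0514, 0.2061]
ee_rot: [0.683, 0.731, 0.003, -0.009]
ft_force: [0.6, -0.2, -0.6]
grip_width: -0.0
```

apply_moves(commands=[[-0.04, 0, 0, 0, 1], [-0.03, 0, 0, 0, 1], [0, 0, 0, 0, 1], [0, 0, 0, 0, 1], [0, 0, 0, 0, 1]])

```text
clock: 15.77
position: [0.6145, -0.1379, 0.2074]
ee_rot: [0.688, 0.725, 0.002, -0.007]
ft_force: [-0.3, 1.1, -0.2]
grip_width: -0.004
```

```bash
python3 - <<'E'
from plan import *
o,im,d=grab('top'); save('t5.png',im); print(o['position'],o['ft_force'].round(1))
for t in ['flap_tongue','bubble_mid','plate','jar','sippy_cup','fork','spoon','teether','stack_cup']:
    for q in nets.place_of('top',t)[:1]: print(t,round(q['conf'],2),np.round(q['xy'],1),np.round(atd('top',q['xy'],d),3))
for uv in ((270,245),(262,215),(245,245)): print(atd('top',[uv],d).round(3))
E
```

```text
[ 0.6144978  -0.13787201  0.20740676] [-0.3  1.1 -0.2]
flap_tongue 0.83 [218.4 226.6] [[0.602 0.193 0.046]]
bubble_mid 0.63 [280.7 233.2] [[0.6   0.082 0.002]]
plate 0.96 [418.8 244.2] [[ 0.583 -0.182  0.007]]
jar 0.79 [262.6 157.5] [[0.727 0.115 0.069]]
fork 0.88 [331.6 347.3] [[ 0.389 -0.017  0.008]]
spoon 0.65 [364.5 152.3] [[ 0.762 -0.078  0.014]]
teether 0.7 [179.6 150. ] [[0.765 0.289 0.001]]
stack_cup 0.61 [182.6 335.8] [[0.404 0.257 0.005]]
[[0.57  0.098 0.045]]
[[0.625 0.114 0.044]]
[[0.569 0.143 0.046]]
```

View pics/t5.png

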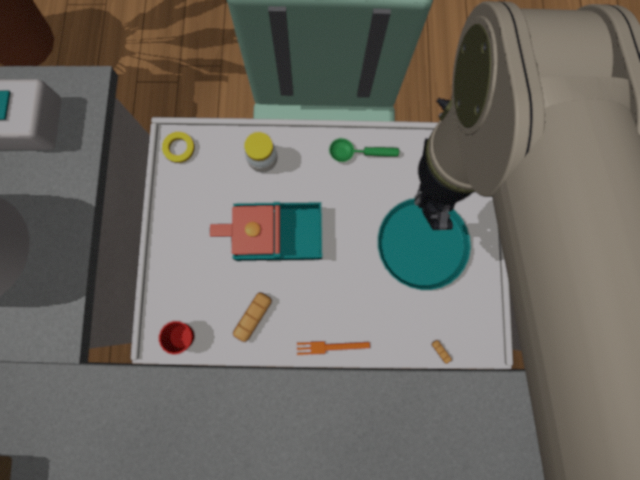

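The flap lies flat at pixel (255,230) over the rusk's bay, the other bay and the plate are empty, and the other things that show are in place.

```bash
python3 -c "
from h import *
print(workorder.hand_in())"
```

```text
the job is handed in; nothing more can be done
None
```

I put the middle-sized rusk from the plate into the open left bay, swung the flap over so that it lies shut on that bay, pressed the bubble in, let go, and handed the job in at about 16 s.

- **Rusk:** a close wrist picture showed it lying flat inside the left bay before the flap was swung over.
- **Flap:** the last top picture shows it flat over the left bay. Depth on the panel and tongue reads 44–46 mm; the right bay and the plate are empty.
- **Bubble:** it was held at about 8 N, which I take as roughly 5.4 mm of travel, past the 4 mm mark and short of the 6 mm stop. I had no direct reading of its travel.
- **Other things on the tray:** in the last picture the jar, fork, spoon, teether, stacking cup and the two other rusks are where they were at the start.
- **Not checked:** the sippy cup was mostly hidden behind the arm in that last picture. The path away stayed clear of it at about 0.2 m height.
- **Disagreed:** in the last picture the network put the bubble near the middle of the box rather than on the flap. The picture itself shows the bubble on the flap, so I went by that.

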